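# Comb the brass rods straight in the ribbed tray

## Task

Take the white finned brush by its back and, with its fins standing on the three ribs of the blue tray, comb lightly from the clear end to the other end, bearing gently on the ribs all the way, so that every brass rod drops off the ribs and lies straight along a groove. Touch the rods only with the brush, never press or shove hard (10 N is plenty), disturb nothing else, and stand the brush back upright on its fins on the black mat.

Things in the scene. Friction and masses are not known exactly. Their poses are not given: they have to be found in the camera images.
- brush_mid (a point): White hard-silicone brush, 160 g, standing on the mat. This is its centre, 38.5 mm above the fin tips; z up, y along its 124 mm width, x across its 22 mm thickness. Grip the back with the fingers closing along x: a block 22 mm thick, 124 mm wide, 45 mm high, from 32 to 77 mm above the fin tips.
- brush: The same brush; origin under its centre, level with the fin tips, same axes. Three fins under the back, 32 mm high, 5 mm thick (y), 31 mm long (x) with round noses, at y = -48, 0 and +48 mm: the spacing of the tray's ribs.
- tray: Fixed blue tray, 274 x 216 mm outside, walls 10 mm thick, 58 mm high. Origin: centre of its underside, z up, x along the grooves. Inside: x = -125..125, y = -96..96 mm. Three ribs along x with flat 10 mm tops at y = -48, 0, 48 mm, 15 mm above the four 8 mm wide groove floors at y = -72, -24, 24, 72 mm; rib flanks slope 45 degrees.
- tray_mid (a point): Point of the fixed tray 41 mm above its origin, where the middle rib's top nominally is. The aluminium ribbed insert rides on springs: each time it sits up to 2 mm higher or lower and also slopes up to 0.04 rad along x (either end up), so that near the clear end the rib tops can be 7 mm off. No listed pose tells: feel for it and follow it. Pressed, it sinks level, 1 mm for 7.5 N.
- tray_start (a point): Point of the fixed tray 88 mm from its middle towards the clear end (its -x end), at nominal rib-top height. A brush centred here stands clear of the rods, which lie towards the +x end; centred 95 mm past the middle on +x it has reached the other end.
- mat: Fixed black rubber mat, 150 x 100 mm and 4 mm thick, on which the brush stands; origin at the centre of its underside; its long side (y) is the brush's width direction.
- canister: White ceramic canister with a blue lid, 92 mm across and 141 mm high; origin at the centre of its underside. It and the mat may change places. Leave alone.
- bottle: Closed amber glass bottle, 68 mm across, 190 mm high; origin under its centre. Leave alone.
- torch: Red torch lying on the board, 165 mm long, 44 mm thick; origin on its underside. Leave alone.
- polish_tin: Flat red tin with a steel lid, 88 mm across, 36 mm high; origin under its centre. Leave alone.
- rod0_mid (a point): Hexagonal brass rod, 110 mm long, 12 mm across its flats, 60 g; this point is its centre, its x runs along it. It starts askew (0.15 to 0.3 rad, either way) across one rib, its centre over the rib; see which way each one leans.
- rod0: The same brass rod; origin in the middle of one flat, 6 mm from its centre line.
- rod1_mid (a point): Hexagonal brass rod, 110 mm long, 12 mm across its flats, 60 g; this point is its centre, its x runs along it. It starts askew (0.15 to 0.3 rad, either way) across one rib, its centre over the rib; see which way each one leans.
- rod1: The same brass rod; origin in the middle of one flat, 6 mm from its centre line.
- rod2_mid (a point): Hexagonal brass rod, 110 mm long, 12 mm across its flats, 60 g; this point is its centre, its x runs along it. It starts askew (0.15 to 0.3 rad, either way) across one rib, its centre over the rib; see which way each one leans.
- rod2: The same brass rod; origin in the middle of one flat, 6 mm from its centre line.
Not all that is in view belongs to the job. Leave any orange, pink or red look-alike of the rod1 alone.

How it is judged:
By the outcome, as a careful person would: the job done as asked, in the order asked, and still so for the second after the job is handed in, with the robot touching nothing.
It also fails if it takes over 69 s, if anything falls off the work surface, if the arm or the gripper's body presses on something with over 40 N, if the wrist force passes 120 N, or if a joint passes its speed limit or range.

## Robot

A 6-joint arm with a two-finger parallel gripper is mounted at the origin on the work surface. World frame = base frame: x ahead of the robot, y to its left, z up, the work surface at z = 0. Lengths are in m, angles in degrees, forces in N, time in s.
With the tool pointing down it reaches from about 0.35 to 0.875 m from the base axis. Payload 4.2 kg.
Tool frame: the origin (TCP) lies at the very end of the fingers, on their centre line; the grasp point (between the pads) lies 19 mm behind it; z points along the fingers, y is the line along which they close (so a half turn about z gives the same grasp; the last joint's range is limited). The gripper opens to 87 mm and grips with 3 to 60 N. Pads are 19 mm wide; open, the fingers measure 117 mm over their backs; the gripper's body (75 mm by 190 mm) begins 51 mm behind the grasp point.
Start: joints at [86.78, 22.042, 0.453, 0, -68.411, -14.817], TCP at [0.193, 0.594, 0.223] pointing down, gripper open.
Joint ranges: [-179.83, 179.83], [-69.29, 118.12], [-61.27, 80.66], [-181.25, 117.63], [-171.15, -9.14], [-177.46, 177.46]. Speed limits (degrees/s): [159.86, 159.86, 180, 180, 180, 180].

## Interface

Orientations are given as a 3x3 rotation matrix whose columns are the frame's x, y, z axes.
In Python, from station import monitor, cams, ticket gives the robot as it stands.
- The arm moves only by the tool drive_tool, never from a script. Its argument "moves" is a list of rows, each an object with "delta_pos": the shift along the tool's x, y, z in mm, a list of three; "turn": the turn about the tool's z in rad; "claw": the opening, from 0 (shut) to 1 (fully open). A call has 1 to 12 rows; each row shifts and turns the commanded pose from where the row before left it, along the tool's axes as they then stand; what a row does not reach is not made up. A row lasts 1/8 s, in which the tool goes at most 62.5 mm and 10.7 degrees, less where a joint would pass 70% of its speed; a pose out of reach is approached as far as the arm can. A call is refused whole if a number of a shift passes 62.5 or a number of a turn 0.188, either way. A call with a gripper value outside its range is refused whole. The fingers move at their own pace and stop on an object; the grip force is fixed at half the most. Time passes only in rows, so rows that do not move let the fingers close. It gives the time, the measured TCP pose, the force, the opening and the grip force at its end, in the units of the state.
- monitor.sense(): the state, without advancing time (a new reading comes with each control period).
- cams.capture(name): name is "scene" or "top" or "wrist"; returns a dict with "color" (420x560x3 uint8, red, green, blue), "range_z" (420x560 float32, m along the optical axis (not along the pixel's ray), 0 where there is no reading), "vertical_fov" (degrees; the focal length in pixels is half the picture's height over the tangent of half this angle, whatever the lens; pixels are square), "cx", "cy" (the principal point, pixels), "extrinsics" (4x4, takes a point from camera to world coordinates). Camera axes: x right, y down, z forward; pixel columns grow to the right and rows downward; lengths in m; the calibration is good to about 2 mm. A picture is of the moment at which its call begins.
- ticket.finish_job(): hands the job in; it is judged then, once.
The state is a dict: "time_s": time; "joints": joint angles; "joint_velocities": joint speeds; "effort": joint torques, N m; "tcp_pos": TCP position; "ee_rot": TCP orientation; "wrist_force": force on the tool from outside, world axes, zero at the start; "moment": the same for the moment, N m; "gripper_width": opening from 0.0 (shut) to 1.0 (fully open); "gripper_force": force on a finger pad.
Only numpy, scipy, OpenCV 4.12 (cv2) and the standard library are available. Lean on these libraries where they do the work, as an engineer would, in place of code of your own. Each camera call takes 0.05 s, during which the arm holds its last target. There are 200 camera calls.

## Working session

There is one attempt and no reset: what is moved stays moved. The work goes in short steps, Python scripts to look and compute and a tool call to move; the robot and the scene stay as the last step left them, time stands still between calls to the robot, and variables do not carry over. Pictures are saved under pics/ and viewed, at most 10 in all, crops included, and the job is handed in when it is done.

Besides the shell and the picture viewer there is one more tool, called as name(argument=value, ...) on one line, values as JSON. drive_tool: Moves the arm, as the interface text tells. Its arguments: {"type":"object","properties":{"moves":{"type":"array","items":{"type":"object","properties":{"delta_pos":{"type":"array","items":{"type":"number"}},"turn":{"type":"number"},"claw":{"type":"number"}}}}},"required":["moves"]}

```bash
mkdir -p pics
cat > h.py <<'E'
import numpy as np, cv2
from station import monitor, cams, ticket
def cap(n,save=None):
    d=cams.capture(n)
    if save: cv2.imwrite('pics/'+save,d['color'][:,:,::-1])
    np.savez('/tmp/%s.npz'%n,**d)
    return d
def pts(d):
    h,w=d['range_z'].shape; f=h/2/np.tan(np.radians(d['vertical_fov'])/2)
    u,v=np.meshgrid(np.arange(w),np.arange(h)); z=d['range_z']
    P=np.stack([(u-d['cx'])/f*z,(v-d['cy'])/f*z,z],-1)
    E=np.array(d['extrinsics']); W=P@E[:3,:3].T+E[:3,3]; W[z==0]=np.nan
    return W
def st():
    s=monitor.sense()
    for k in ('time_s','tcp_pos','wrist_force','moment','gripper_width','gripper_force'): print(k,np.round(s[k],4))
    print(np.round(s['ee_rot'],4).tolist(), np.round(s['joints'],1)); return s
E
python3 - <<'E'
from h import *
st()
d=cap('top','top.png'); cap('scene','scene.png'); 
print(d['extrinsics'],d['vertical_fov'],d['cx'],d['cy'],(d['range_z']>0).mean())
E
```

```text
time_s 0.0
tcp_pos [0.1933 0.5937 0.2215]
wrist_force [0.2453 0.2333 0.5766]
moment [ 0.0286 -0.0015 -0.0699]
gripper_width 1.0021
gripper_force 0.0
[[0.9508, -0.3098, -0.0006], [-0.3098, -0.9508, -0.0021], [0.0001, 0.0021, -1.0]] [ 86.8  22.1   0.4  -0.  -68.4 -14.8]
[[-0.01626036 -0.9943683   0.1047248   0.45374915]
 [-0.99962983  0.01845204  0.01999313  0.04959553]
 [-0.02181292 -0.10436094 -0.99430025  1.10028639]
 [ 0.          0.          0.          1.        ]] 48.89255254712339 273.7557750372819 209.23075133241852 0.9960416666666667
```

View pics/top.png

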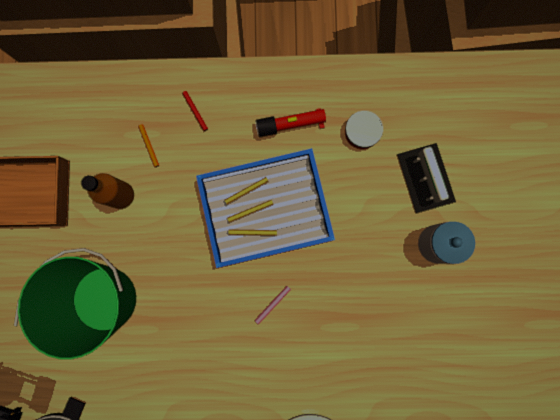

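View pics/scene.png

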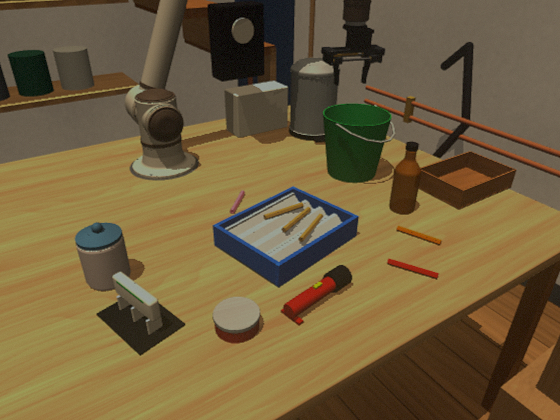

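The top view shows the tray near (265,208), with its clear end to the right and the three rods at the left. The brush is at (437,173) on the mat (427,178), and the canister is below the mat at (450,243). The scene view agrees.

```bash
cat > m.py <<'E'
from h import *
def plane(d,uv,z):
    f=d['color'].shape[0]/2/np.tan(np.radians(d['vertical_fov'])/2); E=np.array(d['extrinsics'])
    uv=np.atleast_2d(uv).astype(float)
    r=np.c_[(uv[:,0]-d['cx'])/f,(uv[:,1]-d['cy'])/f,np.ones(len(uv))]@E[:3,:3].T
    return E[:3,3]+r*((z-E[2,3])/r[:,2])[:,None]
def rect(xy):
    (c,s,a)=cv2.minAreaRect((xy*1000).astype(np.float32)); 
    return np.round(c,1),np.round(s,1),round(a,2)
E
python3 - <<'E'
from m import *
d=dict(np.load('/tmp/top.npz')); W=pts(d); c=d['color'].astype(int); hsv=cv2.cvtColor(d['color'],cv2.COLOR_RGB2HSV)
R=np.zeros(c.shape[:2],bool); R[140:280,185:345]=1
m=R&(hsv[...,0]>100)&(hsv[...,0]<130)&(hsv[...,1]>140)
v,u=np.nonzero(m&(abs(W[...,2]-.058)<.006)); print('tray n',len(u),rect(W[v,u,:2]), rect(plane(d,np.c_[u,v],.058)[:,:2]))
R[:]=0;R[135:220,390:460]=1
m=R&(W[...,2]>.07)&(W[...,2]<.09); v,u=np.nonzero(m); print('brush',len(u),rect(W[v,u,:2]),np.nanmedian(W[v,u,2]),W[v,u,:2].mean(0))
m2=R&(hsv[...,2]>110)&(hsv[...,1]<80); v,u=np.nonzero(m2);print(len(u),rect(plane(d,np.c_[u,v],.081)[:,:2]))
m=R&(hsv[...,2]<60);v,u=np.nonzero(m|m2); print('mat',rect(plane(d,np.c_[u,v],.004)[:,:2]))
R[:]=0;R[165:245,215:290]=1
m=R&(hsv[...,0]>15)&(hsv[...,0]<35)&(hsv[...,1]>120)
n,l,s,_=cv2.connectedComponentsWithStats(m.astype(np.uint8))
for i in range(1,n):
    if s[i,4]>60:
        v,u=np.nonzero(l==i); print('rod',s[i,4],rect(plane(d,np.c_[u,v],.05)[:,:2]),np.nanmedian(W[v,u,2]))
E
```

```text
tray n 1692 (array([569.,  92.]), array([215.2, 272.5]), 12.33) (array([568.7,  92. ]), array([214.6, 272.3]), 12.35)
brush 587 (array([ 635.2, -290.2]), array([123.7,  24.6]), 15.82) 0.07978908220945757 [ 0.63392335 -0.28866856]
452 (array([ 635.4, -290.3]), array([119.7,  35.8]), 5.79)
mat (array([ 638.5, -291.9]), array([147.6,  98.7]), 14.99)
rod 235 (array([609.1, 133.9]), array([ 12.4, 108.3]), 28.28) 0.0523940926290698
rod 250 (array([562.1, 125.9]), array([ 12.2, 109.6]), 21.83) 0.05244031770843627
rod 259 (array([513.1, 121.2]), array([109.6,  12.2]), 87.49) 0.05254560868377056
```

drive_tool(moves=[{"delta_pos":[0,0,-40],"turn":-0.096,"claw":1},{"delta_pos":[0,0,-40],"turn":-0.096,"claw":1},{"delta_pos":[0,0,-40],"turn":-0.096,"claw":1},{"delta_pos":[0,0,-30],"turn":-0.096,"claw":1},{"delta_pos":[0,0,0],"turn":-0.096,"claw":1},{"delta_pos":[0,0,0],"turn":-0.096,"claw":1}])

```text
time_s: 0.85
tcp_pos: [0.1933, 0.5942, 0.3724]
ee_rot: [[0.965, 0.261, -0.001], [0.261, -0.965, -0.0], [-0.001, 0.0, -1.0]]
wrist_force: [0.2, 0.0, 0.0]
gripper_width: 1.002
gripper_force: 0.0
```

```bash
cat >> m.py <<'E'
def to(p,yang=None):
    s=st(); R=np.array(s['ee_rot']); print('delta tool mm',np.round(R.T@(np.array(p)-s['tcp_pos'])*1000,2))
    a=np.degrees(np.arctan2(R[1,1],R[0,1])); 
    if yang is not None: print('yang',round(a,2),'turn rad',round(np.radians(a-yang),4))
E
python3 - <<'E'
from m import *
to([.635,-.29,.25],-75)
d=dict(np.load('/tmp/top.npz')); W=pts(d)
for n,(r0,r1,c0,c1,h) in dict(bucket=(240,360,15,140,.05),bottle=(165,215,75,140,.1),can=(215,270,400,480,.1)).items():
    w=W[r0:r1,c0:c1].reshape(-1,3); w=w[w[:,2]>h]; print(n,np.round(np.percentile(w,[2,98],axis=0),3).tolist(), w[:,2].max())
E
```

```text
time_s 0.85
tcp_pos [0.1933 0.5942 0.3724]
wrist_force [0.1695 0.035  0.001 ]
moment [-0.0631 -0.0045  0.0171]
gripper_width 1.0022
gripper_force 0.0
[[0.9653, 0.2612, -0.0005], [0.2612, -0.9653, -0.0002], [-0.0006, 0.0, -1.0]] [ 86.8  18.9  16.7  -0.  -87.8  18.4]
delta tool mm [195.43 968.85 122.33]
yang -74.86 turn rad 0.0025
bucket [[0.272, 0.379, 0.055], [0.465, 0.57, 0.192]] 0.1953167683500372
bottle [[0.579, 0.409, 0.104], [0.638, 0.461, 0.193]] 0.19475335427305096
can [[0.439, -0.349, 0.103], [0.521, -0.265, 0.139]] 0.1432502247230244
```

drive_tool(moves=[{"delta_pos":[10,25,0]},{"delta_pos":[10,49,0]},{"delta_pos":[10,49,0]},{"delta_pos":[10,49,0]},{"delta_pos":[10,49,0]},{"delta_pos":[10,49,0]},{"delta_pos":[10,49,0]},{"delta_pos":[10,49,0]},{"delta_pos":[10,49,0]},{"delta_pos":[10,49,0]},{"delta_pos":[10,49,0]},{"delta_pos":[10,49,0]}])

```text
invalid input
```

drive_tool(moves=[{"delta_pos":[10,49,0]},{"delta_pos":[10,49,0]},{"delta_pos":[10,49,10]},{"delta_pos":[10,49,20]},{"delta_pos":[10,49,20]},{"delta_pos":[10,49,20]},{"delta_pos":[10,49,20]},{"delta_pos":[5,37,20]},{"delta_pos":[0,20,10]},{"delta_pos":[0,0,0]},{"delta_pos":[0,0,0]}])

```text
invalid input
```

Run:
```python
from m import *
to([.635,-.29,.2],-75)
d=cap('wrist','w1.png'); print(np.round(d['extrinsics'],3))
```

```text
time_s 0.85
tcp_pos [0.1933 0.5942 0.3724]
wrist_force [0.1695 0.035  0.001 ]
moment [-0.0631 -0.0045  0.0171]
gripper_width 1.0022
gripper_force 0.0
[[0.9653, 0.2612, -0.0005], [0.2612, -0.9653, -0.0002], [-0.0006, 0.0, -1.0]] [ 86.8  18.9  16.7  -0.  -87.8  18.4]
delta tool mm [195.46 968.85 172.33]
yang -74.86 turn rad 0.0025
[[ 0.261 -0.926 -0.272  0.267]
 [-0.965 -0.25  -0.073  0.614]
 [-0.     0.282 -0.959  0.535]
 [ 0.     0.     0.     1.   ]]
```

View pics/w1.png

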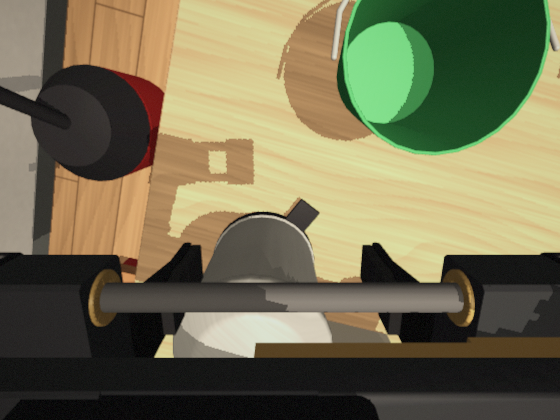

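All three fields are needed in each row, so the move calls were refused and the arm didn't move. The picture shows only the bucket (450,70) and clutter, but it does show that the wrist camera looks ahead along tool +x.

drive_tool(moves=[{"delta_pos":[10,25,0],"turn":0,"claw":1},{"delta_pos":[10,49,0],"turn":0,"claw":1},{"delta_pos":[10,49,0],"turn":0,"claw":1},{"delta_pos":[10,49,0],"turn":0,"claw":1},{"delta_pos":[10,49,0],"turn":0,"claw":1},{"delta_pos":[10,49,0],"turn":0,"claw":1},{"delta_pos":[10,49,0],"turn":0,"claw":1},{"delta_pos":[10,49,0],"turn":0,"claw":1},{"delta_pos":[10,49,0],"turn":0,"claw":1},{"delta_pos":[10,49,0],"turn":0,"claw":1},{"delta_pos":[10,49,0],"turn":0,"claw":1},{"delta_pos":[0,49,0],"turn":0,"claw":1}])

```text
time_s: 2.4
tcp_pos: [0.4458, 0.0763, 0.372]
ee_rot: [[0.966, 0.257, -0.001], [0.257, -0.966, -0.0], [-0.001, 0.0, -1.0]]
wrist_force: [1.6, -0.3, -0.5]
gripper_width: 1.002
gripper_force: 0.0
```

drive_tool(moves=[{"delta_pos":[0,49,0],"turn":0,"claw":1},{"delta_pos":[0,49,0],"turn":0,"claw":1},{"delta_pos":[0,49,10],"turn":0,"claw":1},{"delta_pos":[0,49,20],"turn":0,"claw":1},{"delta_pos":[0,49,20],"turn":0,"claw":1},{"delta_pos":[0,49,20],"turn":0,"claw":1},{"delta_pos":[0,49,20],"turn":0,"claw":1},{"delta_pos":[0,37,20],"turn":0,"claw":1},{"delta_pos":[0,20,10],"turn":0,"claw":1},{"delta_pos":[0,0,0],"turn":0,"claw":1},{"delta_pos":[0,0,0],"turn":0,"claw":1}])

```text
time_s: 3.78
tcp_pos: [0.5489, -0.3079, 0.2535]
ee_rot: [[0.966, 0.259, 0.001], [0.259, -0.966, -0.0], [0.001, 0.001, -1.0]]
wrist_force: [-0.4, 0.2, -0.2]
gripper_width: 1.001
gripper_force: 0.0
```

Run:
```python
from m import *
to([.635,-.29,.2],-75)
d=cap('wrist','w2.png')
```

```text
time_s 3.775
tcp_pos [ 0.5489 -0.3079  0.2535]
wrist_force [-0.3701  0.1741 -0.2432]
moment [-0.0162 -0.0127 -0.0251]
gripper_width 1.0009
gripper_force 0.0
[[0.9659, 0.2588, 0.0012], [0.2588, -0.9659, -0.0004], [0.0011, 0.0007, -1.0]] [-14.6  21.4   3.9   0.  -72.5 119.6]
delta tool mm [87.71  4.92 53.61]
yang -75.0 turn rad -0.0
```

View pics/w2.png

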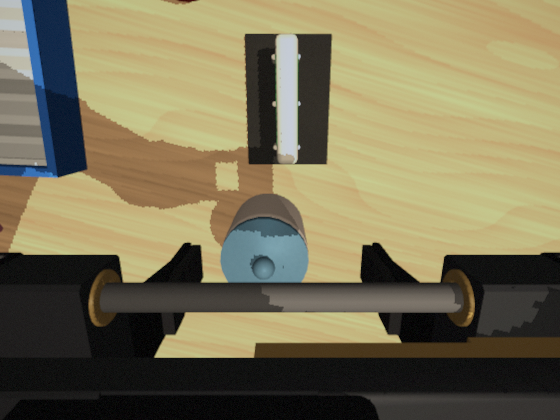

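The wrist view shows the brush whole, with its top from (287,35) to (287,163) and the mat at (246–330, 34–164). The canister is below at (265,260). I'll measure the brush from this view.

Run:
```python
from m import *
d=dict(np.load('/tmp/wrist.npz')); W=pts(d); R=np.zeros(W.shape[:2],bool); R[20:180,225:350]=1
hsv=cv2.cvtColor(d['color'],cv2.COLOR_RGB2HSV)
m=R&(W[...,2]>.073)&(W[...,2]<.09); v,u=np.nonzero(m); print('brush',len(u),rect(W[v,u,:2]),np.nanmedian(W[v,u,2]),np.percentile(W[v,u,2],[5,95]))
m2=R&(hsv[...,2]>150)&(hsv[...,1]<60); m2[:,:270]=0;m2[:,303:]=0; v,u=np.nonzero(m2); 
print(rect(plane(d,np.c_[u,v],.081)[:,:2]))
m=R&((hsv[...,2]<70)|m2);v,u=np.nonzero(m); print('mat',rect(plane(d,np.c_[u,v],.004)[:,:2]))
to([.635,-.29,.12],-75)
```

```text
brush 2870 (array([ 635.2, -290.6]), array([123.2,  22.4]), 15.67) 0.08130259920806907 [0.07728835 0.08297272]
(array([ 635.3, -289.6]), array([120.3,  26.6]), 15.23)
mat (array([ 638.6, -291.6]), array([147.9,  98.5]), 14.97)
time_s 3.825
tcp_pos [ 0.549  -0.3077  0.2538]
wrist_force [-0.49    0.2953  0.1602]
moment [-0.0688 -0.0082 -0.0282]
gripper_width 0.9974
gripper_force 0.0
[[0.9658, 0.2592, 0.0018], [0.2592, -0.9658, -0.0005], [0.0016, 0.001, -1.0]] [-14.6  21.4   3.9   0.  -72.5 119.6]
delta tool mm [ 87.41   5.04 133.98]
yang -74.98 turn rad 0.0004
```

drive_tool(moves=[{"delta_pos":[25,5.4,15],"turn":-0.008,"claw":1},{"delta_pos":[35,0,30],"turn":0,"claw":1},{"delta_pos":[20,0,35],"turn":0,"claw":1},{"delta_pos":[7.5,0,35],"turn":0,"claw":1},{"delta_pos":[0,0,15],"turn":0,"claw":1},{"delta_pos":[0,0,0],"turn":0,"claw":1}])

```text
time_s: 4.58
tcp_pos: [0.6342, -0.2902, 0.1227]
ee_rot: [[0.964, 0.267, -0.001], [0.267, -0.964, -0.0], [-0.001, -0.0, -1.0]]
wrist_force: [0.5, -1.6, 0.8]
gripper_width: 1.005
gripper_force: 0.0
```

Run:
```python
from m import *
to([.6352,-.2903,.046],-74.5)
```

```text
time_s 4.575
tcp_pos [ 0.6342 -0.2902  0.1227]
wrist_force [ 0.4937 -1.6428  0.8063]
moment [-0.0618 -0.0018  0.0239]
gripper_width 1.0051
gripper_force 0.0
[[0.9638, 0.2667, -0.0009], [0.2667, -0.9638, -0.0], [-0.0009, -0.0002, -1.0]] [-11.3  33.3   4.4   0.  -61.1 116.8]
delta tool mm [ 1.06  0.39 76.66]
yang -74.53 turn rad -0.0005
```

drive_tool(moves=[{"delta_pos":[1,0.4,20],"turn":0,"claw":1},{"delta_pos":[0,0,25],"turn":0,"claw":1},{"delta_pos":[0,0,20],"turn":0,"claw":1},{"delta_pos":[0,0,11.7],"turn":0,"claw":0.6},{"delta_pos":[0,0,0],"turn":0,"claw":0.4},{"delta_pos":[0,0,0],"turn":0,"claw":0.32},{"delta_pos":[0,0,0],"turn":0,"claw":0.26},{"delta_pos":[0,0,0],"turn":0,"claw":0.2},{"delta_pos":[0,0,0],"turn":0,"claw":0.1},{"delta_pos":[0,0,0],"turn":0,"claw":0.1}])

```text
time_s: 5.82
tcp_pos: [0.6356, -0.2909, 0.0459]
ee_rot: [[0.964, 0.266, -0.0], [0.266, -0.964, -0.0], [-0.0, 0.0, -1.0]]
wrist_force: [-0.0, -0.8, 0.5]
gripper_width: 0.292
gripper_force: 0.0
```

Run:
```python
from m import *
to([.6352,-.2903,.046],-74.5)
```

```text
time_s 5.825
tcp_pos [ 0.6356 -0.2909  0.0459]
wrist_force [-0.0122 -0.7567  0.4694]
moment [-0.046   0.0177  0.0127]
gripper_width 0.2918
gripper_force 0.0
[[0.964, 0.266, -0.0], [0.266, -0.964, -0.0], [-0.0, 0.0, -1.0]] [-11.4  37.6   0.3   0.  -52.7 116.8]
delta tool mm [-0.2  -0.65 -0.11]
yang -74.57 turn rad -0.0013
```

Still closing, so I'll let it finish.

drive_tool(moves=[{"delta_pos":[0,0,0],"turn":0,"claw":0.1},{"delta_pos":[0,0,0],"turn":0,"claw":0.1},{"delta_pos":[0,0,0],"turn":0,"claw":0.1},{"delta_pos":[0,0,0],"turn":0,"claw":0.1}])

```text
time_s: 6.32
tcp_pos: [0.6355, -0.2908, 0.0458]
ee_rot: [[0.964, 0.266, -0.0], [0.266, -0.964, 0.0], [-0.0, -0.0, -1.0]]
wrist_force: [-0.1, 0.8, 0.9]
gripper_width: 0.25
gripper_force: 30.0
```

drive_tool(moves=[{"delta_pos":[0,0,-5],"turn":0,"claw":0.1},{"delta_pos":[0,0,-15],"turn":0,"claw":0.1},{"delta_pos":[0,0,-35],"turn":0,"claw":0.1},{"delta_pos":[0,0,-40],"turn":0,"claw":0.1},{"delta_pos":[0,0,-30],"turn":0,"claw":0.1},{"delta_pos":[0,0,-10],"turn":0,"claw":0.1},{"delta_pos":[0,0,0],"turn":0,"claw":0.1},{"delta_pos":[0,0,0],"turn":0,"claw":0.1}])

```text
time_s: 7.32
tcp_pos: [0.6346, -0.2905, 0.1789]
ee_rot: [[0.964, 0.266, -0.003], [0.266, -0.964, 0.001], [-0.003, -0.002, -1.0]]
wrist_force: [0.1, -0.1, -2.4]
gripper_width: 0.248
gripper_force: 30.0
```

Run:
```python
from m import *
c=np.array([.569,.092]); ax=np.array([np.cos(np.radians(102.35)),np.sin(np.radians(102.35))])
p=c-.088*ax; print(p)
to([*p,.15],-77.65)
d=cap('wrist'); W=pts(d); m=(W[...,2]>.15)&(W[...,2]<.24)
v,u=np.nonzero(m); print(len(u),u.min(),u.max(),v.min(),v.max())
```

```text
[0.5878217  0.00603638]
time_s 7.325
tcp_pos [ 0.6346 -0.2905  0.1789]
wrist_force [ 0.0931 -0.0665 -2.3529]
moment [-0.1095 -0.0467 -0.0199]
gripper_width 0.2477
gripper_force 29.9595
[[0.9641, 0.2657, -0.0033], [0.2657, -0.9641, 0.0013], [-0.0028, -0.0021, -1.0]] [-11.4  30.9   8.6  -0.  -67.9 116.8]
delta tool mm [  33.75 -298.24   29.42]
yang -74.59 turn rad 0.0534
10752 231 332 144 342
```

drive_tool(moves=[{"delta_pos":[3,-20,0],"turn":0,"claw":0.1},{"delta_pos":[4,-35,0],"turn":0,"claw":0.1},{"delta_pos":[4,-40,0],"turn":0,"claw":0.1},{"delta_pos":[5,-45,0],"turn":0,"claw":0.1},{"delta_pos":[5,-45,0],"turn":0,"claw":0.1},{"delta_pos":[5,-45,0],"turn":0,"claw":0.1},{"delta_pos":[4,-38,0],"turn":0,"claw":0.1},{"delta_pos":[3,-20,0],"turn":0.02,"claw":0.1},{"delta_pos":[0,-10,0],"turn":0.0334,"claw":0.1},{"delta_pos":[0,0,0],"turn":0,"claw":0.1},{"delta_pos":[0,0,0],"turn":0,"claw":0.1}])

```text
time_s: 8.75
tcp_pos: [0.588, 0.0052, 0.1806]
ee_rot: [[0.977, 0.215, -0.001], [0.215, -0.977, -0.0], [-0.001, 0.0, -1.0]]
wrist_force: [-0.1, 0.2, -1.4]
gripper_width: 0.256
gripper_force: 30.0
```

Run:
```python
from m import *
to([.5878,.0060,.15],-77.65)
cap('wrist','w3.png')
```

```text
time_s 8.75
tcp_pos [0.588  0.0052 0.1806]
wrist_force [-0.0973  0.2095 -1.3547]
moment [-0.0519 -0.0615 -0.0322]
gripper_width 0.2556
gripper_force 29.9594
[[0.9767, 0.2148, -0.0005], [0.2148, -0.9767, -0.0002], [-0.0005, 0.0001, -1.0]] [ 16.3  20.3  -8.4   0.  -61.2  86.1]
delta tool mm [-0.05 -0.79 30.61]
yang -77.6 turn rad 0.0009
```

View pics/w3.png

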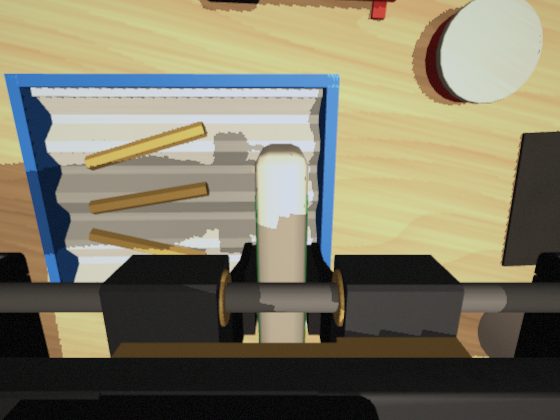

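The brush end is at (282,150) inside the tray. The clear-end wall is at (330,150) and the far wall at (170,80). The rods are at (145,145), (150,198) and (145,243). I'll check the tray pose from the rim here.

Run:
```python
from m import *
d=dict(np.load('/tmp/wrist.npz')); W=pts(d); hsv=cv2.cvtColor(d['color'],cv2.COLOR_RGB2HSV)
a=np.radians(102.35); X=np.array([np.cos(a),np.sin(a)]); Y=np.array([-X[1],X[0]]); c=np.array([.569,.092])
m=(hsv[...,0]>100)&(hsv[...,0]<130)&(hsv[...,1]>140)&(abs(W[...,2]-.058)<.004)
w=(W[m][:,:2]-c)*1000; t=np.c_[w@X,w@Y]
f=t[(abs(t[:,0])<110)&(t[:,1]<-85)]; print('far wall y',len(f),np.percentile(f[:,1],[3,50,97]), 'slope',np.polyfit(f[:,0],f[:,1],1))
f=t[(t[:,0]<-110)&(t[:,1]>-90)&(t[:,1]<40)]; print('clear wall x',len(f),np.percentile(f[:,0],[3,50,97]),np.polyfit(f[:,1],f[:,0],1))
# insert heights along ribs
P=(W[...,:2]-c)*1000; tx=P@X; ty=P@Y
for y in (-48,0):
  for x0 in (-120,-70,-30,0,30,60,90,115):
    q=(abs(ty-y)<4)&(abs(tx-x0)<8); print(y,x0,q.sum(),np.round(np.nanmedian(W[q][:,2])*1000,1) if q.any() else None)
# brush yaw in tray
q=(W[...,2]>.205)&(W[...,2]<.225)&(ty<-25); print('brush',rect(np.c_[tx[q],ty[q]]/1000),np.nanmedian(W[q][:,2]), ty[q].min())
```

```text
far wall y 3327 [-107.08656653 -102.54238946  -97.95377583] slope [-2.25695896e-03 -1.02695234e+02]
clear wall x 1544 [-134.67053106 -130.24035494 -126.16702295] [ 1.23658216e-03 -1.30234368e+02]
-48 -120 182 37.1
-48 -70 150 38.8
-48 -30 154 39.8
-48 0 156 40.9
-48 30 174 53.5
-48 60 154 48.4
-48 90 154 43.7
-48 115 154 44.5
0 -120 136 37.1
0 -70 247 231.7
0 -30 130 39.9
0 0 99 50.0
0 30 138 53.6
0 60 177 53.1
0 90 150 44.2
0 115 139 44.8
brush (array([-88.7, -43.7]), array([22.4, 37.4]), 0.4) 0.21612794507861677 -62.46775481651877
```

drive_tool(moves=[{"delta_pos":[-0.7,-1,15],"turn":0,"claw":0.1},{"delta_pos":[0,0,25],"turn":0,"claw":0.1},{"delta_pos":[0,0,25],"turn":0,"claw":0.1},{"delta_pos":[0,0,18],"turn":0,"claw":0.1},{"delta_pos":[0,0,8],"turn":0,"claw":0.1},{"delta_pos":[0,0,3],"turn":0,"claw":0.1},{"delta_pos":[0,0,0],"turn":0,"claw":0.1},{"delta_pos":[0,0,0],"turn":0,"claw":0.1},{"delta_pos":[0,0,0],"turn":0,"claw":0.1}])

```text
time_s: 9.93
tcp_pos: [0.5877, 0.0061, 0.0874]
ee_rot: [[0.977, 0.214, 0.001], [0.214, -0.977, 0.0], [0.001, -0.0, -1.0]]
wrist_force: [-0.3, 0.1, -2.3]
gripper_width: 0.255
gripper_force: 30.0
```

drive_tool(moves=[{"delta_pos":[0,0,1],"turn":0,"claw":0.1},{"delta_pos":[0,0,1],"turn":0,"claw":0.1},{"delta_pos":[0,0,1],"turn":0,"claw":0.1},{"delta_pos":[0,0,0],"turn":0,"claw":0.1}])

```text
time_s: 10.42
tcp_pos: [0.5873, 0.006, 0.0837]
ee_rot: [[0.977, 0.214, -0.0], [0.214, -0.977, -0.0], [-0.0, 0.0, -1.0]]
wrist_force: [0.5, 0.5, -3.0]
gripper_width: 0.254
gripper_force: 30.0
```

drive_tool(moves=[{"delta_pos":[0,0,1],"turn":0,"claw":0.1},{"delta_pos":[0,0,1],"turn":0,"claw":0.1},{"delta_pos":[0,0,0],"turn":0,"claw":0.1}])

```text
time_s: 10.8
tcp_pos: [0.5873, 0.006, 0.0817]
ee_rot: [[0.977, 0.214, -0.0], [0.214, -0.977, -0.0], [-0.0, 0.0, -1.0]]
wrist_force: [-0.3, 0.0, -1.7]
gripper_width: 0.251
gripper_force: 30.0
```

drive_tool(moves=[{"delta_pos":[0,0,0.5],"turn":0,"claw":0.1},{"delta_pos":[0,0,0],"turn":0,"claw":0.1}])

```text
time_s: 11.05
tcp_pos: [0.5874, 0.0061, 0.0813]
ee_rot: [[0.977, 0.214, -0.0], [0.214, -0.977, -0.0], [-0.0, -0.0, -1.0]]
wrist_force: [1.3, 0.4, -2.4]
gripper_width: 0.25
gripper_force: 30.0
```

drive_tool(moves=[{"delta_pos":[0,0,0.5],"turn":0,"claw":0.1},{"delta_pos":[0,0,0],"turn":0,"claw":0.1}])

```text
time_s: 11.3
tcp_pos: [0.5874, 0.006, 0.0808]
ee_rot: [[0.977, 0.214, -0.0], [0.214, -0.977, -0.0], [-0.0, -0.0, -1.0]]
wrist_force: [0.4, -0.7, -2.2]
gripper_width: 0.249
gripper_force: 30.0
```

drive_tool(moves=[{"delta_pos":[0,0,0.5],"turn":0,"claw":0.1},{"delta_pos":[0,0,0],"turn":0,"claw":0.1}])

```text
time_s: 11.55
tcp_pos: [0.5874, 0.0061, 0.0803]
ee_rot: [[0.977, 0.214, -0.0], [0.214, -0.977, 0.0], [-0.0, -0.0, -1.0]]
wrist_force: [0.4, -0.3, -2.2]
gripper_width: 0.25
gripper_force: 30.0
```

drive_tool(moves=[{"delta_pos":[0,0,0.5],"turn":0,"claw":0.1},{"delta_pos":[0,0,0],"turn":0,"claw":0.1}])

```text
time_s: 11.8
tcp_pos: [0.5874, 0.006, 0.0798]
ee_rot: [[0.977, 0.214, -0.0], [0.214, -0.977, -0.0], [-0.0, 0.0, -1.0]]
wrist_force: [0.0, -0.7, -1.9]
gripper_width: 0.252
gripper_force: 30.0
```

drive_tool(moves=[{"delta_pos":[0,0,0.5],"turn":0,"claw":0.1},{"delta_pos":[0,0,0],"turn":0,"claw":0.1}])

```text
time_s: 12.05
tcp_pos: [0.5874, 0.006, 0.0793]
ee_rot: [[0.977, 0.214, -0.0], [0.214, -0.977, -0.0], [-0.0, -0.0, -1.0]]
wrist_force: [0.3, 0.8, -2.0]
gripper_width: 0.25
gripper_force: 30.0
```

drive_tool(moves=[{"delta_pos":[0,0,0.5],"turn":0,"claw":0.1},{"delta_pos":[0,0,0],"turn":0,"claw":0.1}])

```text
time_s: 12.3
tcp_pos: [0.5874, 0.0061, 0.0789]
ee_rot: [[0.977, 0.214, 0.0], [0.214, -0.977, 0.0], [0.0, 0.0, -1.0]]
wrist_force: [0.5, -0.0, -1.4]
gripper_width: 0.253
gripper_force: 30.0
```

drive_tool(moves=[{"delta_pos":[0,0,0.4],"turn":0,"claw":0.1},{"delta_pos":[0,0,0],"turn":0,"claw":0.1}])

```text
time_s: 12.55
tcp_pos: [0.5875, 0.0061, 0.0786]
ee_rot: [[0.977, 0.214, 0.0], [0.214, -0.977, -0.0], [0.0, 0.0, -1.0]]
wrist_force: [-0.5, 0.1, -1.5]
gripper_width: 0.247
gripper_force: 30.0
```

drive_tool(moves=[{"delta_pos":[0,0,0.3],"turn":0,"claw":0.1},{"delta_pos":[0,0,0],"turn":0,"claw":0.1}])

```text
time_s: 12.8
tcp_pos: [0.5875, 0.006, 0.0784]
ee_rot: [[0.977, 0.214, 0.0], [0.214, -0.977, -0.0], [0.0, 0.0, -1.0]]
wrist_force: [-1.1, -0.9, 1.2]
gripper_width: 0.251
gripper_force: 30.0
```

drive_tool(moves=[{"delta_pos":[0,-2,0.1],"turn":0,"claw":0.1},{"delta_pos":[0,-3,-0.09],"turn":0,"claw":0.1},{"delta_pos":[0,-3,-0.09],"turn":0,"claw":0.1},{"delta_pos":[0,-3,-0.09],"turn":0,"claw":0.1},{"delta_pos":[0,-3,-0.09],"turn":0,"claw":0.1}])

```text
time_s: 13.42
tcp_pos: [0.5846, 0.0199, 0.0787]
ee_rot: [[0.977, 0.214, 0.001], [0.214, -0.977, -0.0], [0.001, 0.0, -1.0]]
wrist_force: [0.5, -2.1, 1.8]
gripper_width: 0.251
gripper_force: 30.0
```

```bash
cat > f.py <<'E'
from m import *
s=monitor.sense(); a=np.radians(102.35); X=np.array([np.cos(a),np.sin(a)]); w=(s['tcp_pos'][:2]-np.array([.569,.092]))*1000
print('tray xy',np.round([w@X,w@[-X[1],X[0]]],1),'z',np.round(s['tcp_pos'][2]*1000,2),'F',np.round(s['wrist_force'],2),'M',np.round(s['moment'],3))
E
python3 f.py
```

```text
tray xy [-73.7   0.1] z 78.68 F [ 0.48 -2.05  1.81] M [-0.631 -0.084 -0.05 ]
```

drive_tool(moves=[{"delta_pos":[0,-3,-0.095],"turn":0,"claw":0.1},{"delta_pos":[0,-3,-0.095],"turn":0,"claw":0.1},{"delta_pos":[0,-3,-0.095],"turn":0,"claw":0.1},{"delta_pos":[0,-3,-0.095],"turn":0,"claw":0.1},{"delta_pos":[0,-3,-0.095],"turn":0,"claw":0.1},{"delta_pos":[0,-3,-0.095],"turn":0,"claw":0.1}])

```text
time_s: 14.18
tcp_pos: [0.5806, 0.0375, 0.0791]
ee_rot: [[0.977, 0.214, 0.0], [0.214, -0.977, -0.0], [0.0, 0.0, -1.0]]
wrist_force: [0.0, -1.9, 3.4]
gripper_width: 0.247
gripper_force: 30.0
```

```bash
python3 f.py
```

```text
tray xy [-55.8   0.3] z 79.1 F [ 0.01 -1.94  3.38] M [-0.673 -0.171  0.066]
```

drive_tool(moves=[{"delta_pos":[0,-3,-0.2],"turn":0,"claw":0.1},{"delta_pos":[0,-3,-0.11],"turn":0,"claw":0.1},{"delta_pos":[0,-3,-0.11],"turn":0,"claw":0.1},{"delta_pos":[0,-3,-0.1],"turn":0,"claw":0.1},{"delta_pos":[0,-3,-0.1],"turn":0,"claw":0.1},{"delta_pos":[0,-3,-0.1],"turn":0,"claw":0.1}])

```text
time_s: 14.92
tcp_pos: [0.5766, 0.0551, 0.0797]
ee_rot: [[0.977, 0.214, -0.0], [0.214, -0.977, -0.0], [-0.0, -0.0, -1.0]]
wrist_force: [-0.1, -1.9, 4.3]
gripper_width: 0.252
gripper_force: 30.0
```

```bash
python3 f.py
```

```text
tray xy [-37.7   0.4] z 79.69 F [-0.11 -1.87  4.34] M [-0.66  -0.109  0.013]
```

drive_tool(moves=[{"delta_pos":[0,-3,-0.25],"turn":0,"claw":0.1},{"delta_pos":[0,-3,-0.2],"turn":0,"claw":0.1},{"delta_pos":[0,-3,-0.12],"turn":0,"claw":0.1},{"delta_pos":[0,-3,-0.12],"turn":0,"claw":0.1},{"delta_pos":[0,-3,-0.12],"turn":0,"claw":0.1}])

```text
time_s: 15.55
tcp_pos: [0.5733, 0.0697, 0.0804]
ee_rot: [[0.977, 0.214, -0.0], [0.214, -0.977, -0.0], [-0.0, -0.0, -1.0]]
wrist_force: [1.1, -1.0, 2.7]
gripper_width: 0.255
gripper_force: 30.0
```

```bash
python3 f.py
```

```text
tray xy [-22.7   0.6] z 80.38 F [ 1.13 -1.02  2.66] M [-0.497 -0.086  0.043]
```

drive_tool(moves=[{"delta_pos":[0.05,-3,-0.11],"turn":0,"claw":0.1},{"delta_pos":[0.05,-3,-0.11],"turn":0,"claw":0.1},{"delta_pos":[0.05,-3,-0.11],"turn":0,"claw":0.1},{"delta_pos":[0.05,-3,-0.11],"turn":0,"claw":0.1},{"delta_pos":[0.05,-3,-0.11],"turn":0,"claw":0.1}])

```text
time_s: 16.18
tcp_pos: [0.5704, 0.0844, 0.081]
ee_rot: [[0.977, 0.214, -0.0], [0.214, -0.977, -0.0], [-0.0, -0.0, -1.0]]
wrist_force: [0.4, -1.8, 1.3]
gripper_width: 0.248
gripper_force: 30.0
```

```bash
python3 f.py
```

```text
tray xy [-7.7  0.3] z 80.97 F [ 0.39 -1.8   1.34] M [-0.46  -0.018 -0.01 ]
```

drive_tool(moves=[{"delta_pos":[0.03,-3,0.0],"turn":0,"claw":0.1},{"delta_pos":[0.03,-3,-0.09],"turn":0,"claw":0.1},{"delta_pos":[0.03,-3,-0.1],"turn":0,"claw":0.1},{"delta_pos":[0.03,-3,-0.1],"turn":0,"claw":0.1},{"delta_pos":[0.03,-3,-0.1],"turn":0,"claw":0.1}])

```text
time_s: 16.8
tcp_pos: [0.5674, 0.0991, 0.0814]
ee_rot: [[0.977, 0.214, -0.0], [0.214, -0.977, -0.0], [-0.0, -0.0, -1.0]]
wrist_force: [1.0, -1.4, 1.8]
gripper_width: 0.253
gripper_force: 30.0
```

```bash
python3 f.py; python3 -c "
from m import *
cap('wrist','w4.png')"
```

```text
tray xy [7.3 0. ] z 81.44 F [ 1.02 -1.42  1.77] M [-0.527 -0.088  0.021]
```

View pics/w4.png

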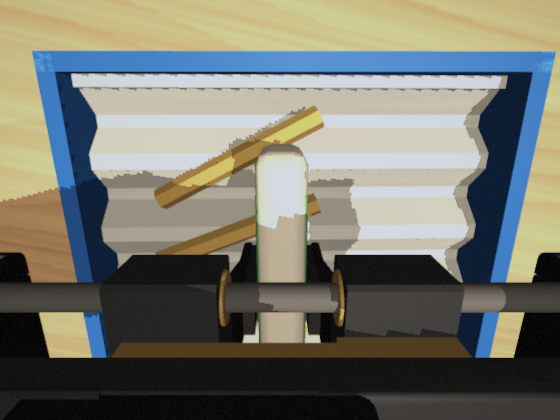

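The fins have reached the rods at (240,155) and (240,230) and are turning them aside. Forces are low, so I'll carry on.

drive_tool(moves=[{"delta_pos":[0,-3,-0.1],"turn":0,"claw":0.1},{"delta_pos":[0,-3,-0.1],"turn":0,"claw":0.1},{"delta_pos":[0,-3,-0.1],"turn":0,"claw":0.1},{"delta_pos":[0,-3,-0.1],"turn":0,"claw":0.1},{"delta_pos":[0,-3,-0.1],"turn":0,"claw":0.1}])

```text
time_s: 17.48
tcp_pos: [0.5642, 0.1138, 0.0819]
ee_rot: [[0.977, 0.214, -0.0], [0.214, -0.977, 0.0], [0.0, -0.0, -1.0]]
wrist_force: [1.2, -1.7, 2.2]
gripper_width: 0.248
gripper_force: 30.0
```

```bash
python3 f.py
```

```text
tray xy [22.3  0. ] z 81.93 F [ 1.16 -1.75  2.17] M [-0.48  -0.142 -0.027]
```

drive_tool(moves=[{"delta_pos":[0,-3,-0.1],"turn":0,"claw":0.1},{"delta_pos":[0,-3,-0.1],"turn":0,"claw":0.1},{"delta_pos":[0,-3,-0.1],"turn":0,"claw":0.1},{"delta_pos":[0,-3,-0.1],"turn":0,"claw":0.1},{"delta_pos":[0,-3,-0.1],"turn":0,"claw":0.1}])

```text
time_s: 18.1
tcp_pos: [0.561, 0.1284, 0.0824]
ee_rot: [[0.977, 0.214, -0.0], [0.214, -0.977, -0.0], [-0.0, 0.0, -1.0]]
wrist_force: [0.5, -1.7, 1.8]
gripper_width: 0.251
gripper_force: 30.0
```

```bash
python3 f.py; python3 -c "
from m import *
cap('wrist','w5.png')"
```

```text
tray xy [37.3  0.1] z 82.43 F [ 0.53 -1.73  1.81] M [-0.428 -0.134  0.004]
```

View pics/w5.png

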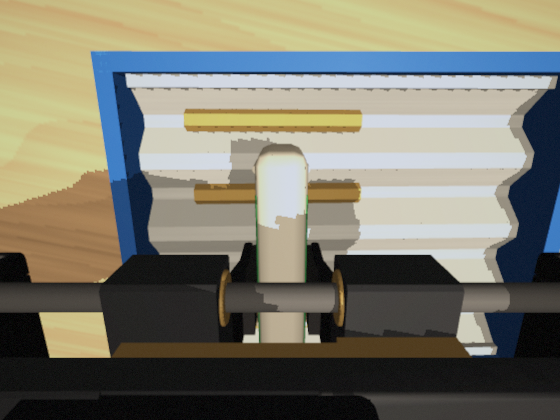

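Two rods now lie straight along their grooves, at (272,120) and (275,193). I'll comb on to the end. The force is steady at about 3.8 N.

drive_tool(moves=[{"delta_pos":[0,-3,-0.1],"turn":0,"claw":0.1},{"delta_pos":[0,-3,-0.1],"turn":0,"claw":0.1},{"delta_pos":[0,-3,-0.1],"turn":0,"claw":0.1},{"delta_pos":[0,-3,-0.1],"turn":0,"claw":0.1},{"delta_pos":[0,-3,-0.1],"turn":0,"claw":0.1},{"delta_pos":[0,-3,-0.1],"turn":0,"claw":0.1}])

```text
time_s: 18.9
tcp_pos: [0.5571, 0.146, 0.083]
ee_rot: [[0.977, 0.214, -0.0], [0.214, -0.977, -0.0], [-0.0, 0.0, -1.0]]
wrist_force: [1.0, -1.5, 0.6]
gripper_width: 0.251
gripper_force: 30.0
```

```bash
python3 f.py
```

```text
tray xy [55.3  0. ] z 83.03 F [ 0.98 -1.52  0.58] M [-0.485 -0.171 -0.012]
```

drive_tool(moves=[{"delta_pos":[0,-3,0.03],"turn":0,"claw":0.1},{"delta_pos":[0,-3,-0.08],"turn":0,"claw":0.1},{"delta_pos":[0,-3,-0.09],"turn":0,"claw":0.1},{"delta_pos":[0,-3,-0.1],"turn":0,"claw":0.1},{"delta_pos":[0,-3,-0.1],"turn":0,"claw":0.1},{"delta_pos":[0,-3,-0.1],"turn":0,"claw":0.1}])

```text
time_s: 19.65
tcp_pos: [0.5533, 0.1636, 0.0835]
ee_rot: [[0.977, 0.214, 0.0], [0.214, -0.977, -0.0], [0.0, 0.0, -1.0]]
wrist_force: [0.5, -2.2, 1.4]
gripper_width: 0.248
gripper_force: 30.0
```

```bash
python3 f.py
```

```text
tray xy [73.3  0. ] z 83.54 F [ 0.55 -2.18  1.35] M [-0.573 -0.13   0.021]
```

drive_tool(moves=[{"delta_pos":[0,-3,-0.07],"turn":0,"claw":0.1},{"delta_pos":[0,-3,-0.09],"turn":0,"claw":0.1},{"delta_pos":[0,-3,-0.1],"turn":0,"claw":0.1},{"delta_pos":[0,-3,-0.1],"turn":0,"claw":0.1}])

```text
time_s: 20.15
tcp_pos: [0.5507, 0.1753, 0.0839]
ee_rot: [[0.977, 0.214, 0.0], [0.214, -0.977, 0.0], [0.0, 0.0, -1.0]]
wrist_force: [0.5, -1.2, 2.1]
gripper_width: 0.254
gripper_force: 30.0
```

drive_tool(moves=[{"delta_pos":[0,-3,-0.09],"turn":0,"claw":0.1},{"delta_pos":[0,-3,-0.09],"turn":0,"claw":0.1},{"delta_pos":[0,-3,-0.09],"turn":0,"claw":0.1},{"delta_pos":[0,-3,-0.09],"turn":0,"claw":0.1},{"delta_pos":[0,0,0],"turn":0,"claw":0.1}])

```text
time_s: 20.78
tcp_pos: [0.5481, 0.1873, 0.0842]
ee_rot: [[0.977, 0.214, 0.0], [0.214, -0.977, 0.0], [0.0, -0.0, -1.0]]
wrist_force: [-0.6, 0.1, 2.8]
gripper_width: 0.247
gripper_force: 30.0
```

```bash
python3 f.py;  python3 -c "
from m import *
cap('top'); to([.6356,-.2908,.18],-74.57)"
```

```text
tray xy [97.5  0. ] z 84.2 F [-0.6   0.12  2.76] M [-0.081  0.07  -0.01 ]
time_s 20.825
tcp_pos [0.5481 0.1873 0.0842]
wrist_force [-0.3092 -0.2198  2.9194]
moment [0.0162 0.1281 0.075 ]
gripper_width 0.2511
gripper_force 29.9643
[[0.9768, 0.2142, 0.0001], [0.2142, -0.9768, 0.0006], [0.0003, -0.0006, -1.0]] [ 34.9  25.3 -16.3  -0.  -48.3  67.5]
delta tool mm [-16.92 485.65 -96.06]
yang -77.63 turn rad -0.0535
```

Lift straight up, then move back partway to look at the tray.

drive_tool(moves=[{"delta_pos":[0,0,-5],"turn":0,"claw":0.1},{"delta_pos":[0,0,-15],"turn":0,"claw":0.1},{"delta_pos":[0,0,-30],"turn":0,"claw":0.1},{"delta_pos":[0,0,-30],"turn":0,"claw":0.1},{"delta_pos":[0,10,-16],"turn":0,"claw":0.1},{"delta_pos":[0,35,0],"turn":0,"claw":0.1},{"delta_pos":[-1,45,0],"turn":0,"claw":0.1},{"delta_pos":[-2,45,0],"turn":0,"claw":0.1},{"delta_pos":[-2,45,0],"turn":0,"claw":0.1},{"delta_pos":[-2,45,0],"turn":0,"claw":0.1},{"delta_pos":[-2,45,0],"turn":0,"claw":0.1},{"delta_pos":[-2,45,0],"turn":0,"claw":0.1}])

```text
time_s: 22.32
tcp_pos: [0.6043, -0.1252, 0.1799]
ee_rot: [[0.977, 0.214, -0.001], [0.214, -0.977, 0.0], [-0.001, -0.001, -1.0]]
wrist_force: [-0.2, 0.2, -2.3]
gripper_width: 0.246
gripper_force: 30.0
```

drive_tool(moves=[{"delta_pos":[-2,45,0],"turn":0,"claw":0.1},{"delta_pos":[-2,40,0],"turn":0,"claw":0.1},{"delta_pos":[-2,40,0],"turn":0,"claw":0.1},{"delta_pos":[0,30,0],"turn":0,"claw":0.1},{"delta_pos":[0,15,0],"turn":-0.0535,"claw":0.1},{"delta_pos":[0,0,0],"turn":0,"claw":0.1},{"delta_pos":[0,0,0],"turn":0,"claw":0.1}])

```text
time_s: 23.2
tcp_pos: [0.6349, -0.2902, 0.1798]
ee_rot: [[0.964, 0.265, -0.001], [0.265, -0.964, 0.001], [-0.001, -0.001, -1.0]]
wrist_force: [0.1, -0.0, -1.7]
gripper_width: 0.25
gripper_force: 30.0
```

Run:
```python
from m import *
to([.6356,-.2908,.046],-74.57)
d=cap('top'); cv2.imwrite('pics/t2.png',cv2.resize(d['color'][135:280,180:345,::-1],None,fx=4,fy=4,interpolation=cv2.INTER_CUBIC))
a=np.radians(102.35); X=np.array([np.cos(a),np.sin(a)]); Y=np.array([-X[1],X[0]])
hsv=cv2.cvtColor(d['color'],cv2.COLOR_RGB2HSV); R=np.zeros(hsv.shape[:2],bool);R[155:260,205:330]=1
m=R&(hsv[...,0]>15)&(hsv[...,0]<35)&(hsv[...,1]>120); W=pts(d)
n,l,s,_=cv2.connectedComponentsWithStats(m.astype(np.uint8))
for i in range(1,n):
    if s[i,4]>60:
        v,u=np.nonzero(l==i); w=plane(d,np.c_[u,v],.04)[:,:2]-[.569,.092]; print('rod',s[i,4],rect(np.c_[w@X,w@Y]),np.nanmedian(W[v,u,2]))
```

```text
time_s 23.2
tcp_pos [ 0.6349 -0.2902  0.1798]
wrist_force [ 0.0546 -0.0104 -1.7012]
moment [-0.0026  0.0073  0.0263]
gripper_width 0.2504
gripper_force 29.9596
[[0.9642, 0.2653, -0.0011], [0.2653, -0.9642, 0.0007], [-0.0009, -0.001, -1.0]] [-11.3  30.8   8.6  -0.  -67.9 116.7]
delta tool mm [  0.66   0.93 133.79]
yang -74.62 turn rad -0.0008
rod 638 (array([  32.3, -116.1]), array([ 38.1, 164.2]), 76.44) 0.00034800371116028295
rod 143 (array([-153.6,  -65.3]), array([30.5, 30.2]), 76.0) 0.0003794726396073589
rod 239 (array([ 41.5, -71.5]), array([ 12.5, 107.7]), 89.04) 0.03730249221983606
rod 242 (array([ 39.1, -24.3]), array([ 11.9, 108.4]), 89.91) 0.03712904924482752
rod 102 (array([147.7,  55.2]), array([59.7, 11.5]), 77.61) 0.0006046698967957509
rod 255 (array([46.8, 72.9]), array([ 12.3, 108.4]), 89.98) 0.03748726224865795
rod 449 (array([-86.4, 121.2]), array([38.6, 71. ]), 76.72) 0.0003627124088013689
```

View pics/t2.png

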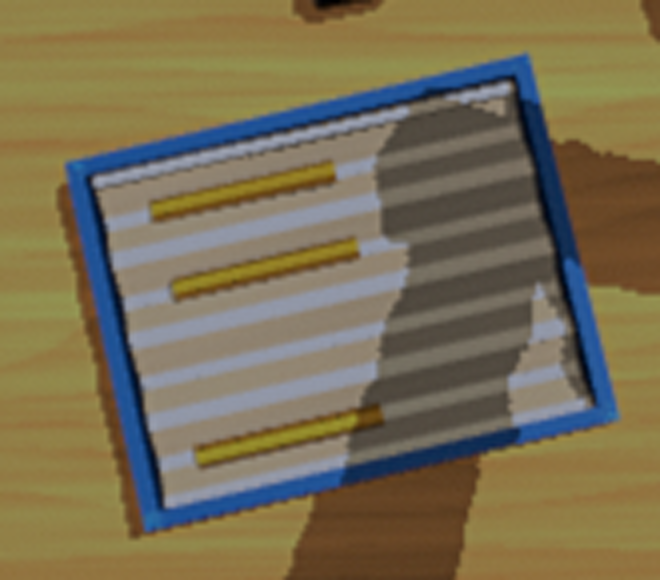

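All three rods lie straight in grooves, at tray y = -72, -24 and +73 mm. Now the brush goes back on the mat.

drive_tool(moves=[{"delta_pos":[0.7,0.9,20],"turn":0,"claw":0.1},{"delta_pos":[0,0,35],"turn":0,"claw":0.1},{"delta_pos":[0,0,35],"turn":0,"claw":0.1},{"delta_pos":[0,0,25],"turn":0,"claw":0.1},{"delta_pos":[0,0,10],"turn":0,"claw":0.1},{"delta_pos":[0,0,5],"turn":0,"claw":0.1},{"delta_pos":[0,0,0],"turn":0,"claw":0.1},{"delta_pos":[0,0,0],"turn":0,"claw":0.1},{"delta_pos":[0,0,0],"turn":0,"claw":0.1}])

```text
time_s: 24.38
tcp_pos: [0.6368, -0.2914, 0.0512]
ee_rot: [[0.964, 0.266, 0.002], [0.266, -0.964, -0.0], [0.001, 0.001, -1.0]]
wrist_force: [0.2, -0.5, -3.1]
gripper_width: 0.252
gripper_force: 30.0
```

drive_tool(moves=[{"delta_pos":[0,0,1],"turn":0,"claw":0.1},{"delta_pos":[0,0,1],"turn":0,"claw":0.1},{"delta_pos":[0,0,0],"turn":0,"claw":0.1},{"delta_pos":[0,0,0],"turn":0,"claw":0.1}])

```text
time_s: 24.88
tcp_pos: [0.6364, -0.2912, 0.0482]
ee_rot: [[0.964, 0.266, -0.0], [0.266, -0.964, -0.0], [-0.0, 0.0, -1.0]]
wrist_force: [0.4, 0.8, -2.1]
gripper_width: 0.248
gripper_force: 30.0
```

drive_tool(moves=[{"delta_pos":[0,0,1],"turn":0,"claw":0.1},{"delta_pos":[0,0,0.5],"turn":0,"claw":0.1},{"delta_pos":[0,0,0],"turn":0,"claw":0.1}])

```text
time_s: 25.25
tcp_pos: [0.6363, -0.2912, 0.0466]
ee_rot: [[0.964, 0.266, -0.0], [0.266, -0.964, 0.0], [-0.0, -0.0, -1.0]]
wrist_force: [-1.3, -0.2, -2.9]
gripper_width: 0.25
gripper_force: 30.0
```

drive_tool(moves=[{"delta_pos":[0,0,0.4],"turn":0,"claw":0.1},{"delta_pos":[0,0,0],"turn":0,"claw":0.1}])

```text
time_s: 25.5
tcp_pos: [0.6363, -0.2912, 0.0463]
ee_rot: [[0.964, 0.266, -0.0], [0.266, -0.964, 0.0], [-0.0, -0.0, -1.0]]
wrist_force: [0.2, -0.1, -1.8]
gripper_width: 0.247
gripper_force: 30.0
```

drive_tool(moves=[{"delta_pos":[0,0,0.3],"turn":0,"claw":0.1},{"delta_pos":[0,0,0],"turn":0,"claw":0.1}])

```text
time_s: 25.75
tcp_pos: [0.6363, -0.2912, 0.046]
ee_rot: [[0.964, 0.266, -0.0], [0.266, -0.964, 0.0], [-0.0, -0.0, -1.0]]
wrist_force: [-0.1, 0.2, -1.4]
gripper_width: 0.25
gripper_force: 30.0
```

drive_tool(moves=[{"delta_pos":[0,0,0.2],"turn":0,"claw":0.1},{"delta_pos":[0,0,0],"turn":0,"claw":0.1}])

```text
time_s: 26.0
tcp_pos: [0.6364, -0.2912, 0.0458]
ee_rot: [[0.964, 0.266, 0.0], [0.266, -0.964, -0.0], [0.0, 0.0, -1.0]]
wrist_force: [-0.1, 0.5, -2.3]
gripper_width: 0.252
gripper_force: 30.0
```

drive_tool(moves=[{"delta_pos":[0,0,0.15],"turn":0,"claw":0.1},{"delta_pos":[0,0,0],"turn":0,"claw":0.1}])

```text
time_s: 26.25
tcp_pos: [0.6364, -0.2913, 0.0458]
ee_rot: [[0.964, 0.266, 0.0], [0.266, -0.964, -0.0], [0.0, 0.0, -1.0]]
wrist_force: [-0.0, 0.6, -0.7]
gripper_width: 0.248
gripper_force: 30.0
```

drive_tool(moves=[{"delta_pos":[0,0,0.1],"turn":0,"claw":0.1},{"delta_pos":[0,0,0],"turn":0,"claw":0.1}])

```text
time_s: 26.5
tcp_pos: [0.6364, -0.2913, 0.0458]
ee_rot: [[0.964, 0.266, 0.0], [0.266, -0.964, -0.0], [0.0, 0.0, -1.0]]
wrist_force: [-0.6, 0.3, -0.1]
gripper_width: 0.25
gripper_force: 30.0
```

drive_tool(moves=[{"delta_pos":[0,0,0],"turn":0,"claw":0.28},{"delta_pos":[0,0,0],"turn":0,"claw":0.35},{"delta_pos":[0,0,0],"turn":0,"claw":0.5},{"delta_pos":[0,0,0],"turn":0,"claw":0.8},{"delta_pos":[0,0,0],"turn":0,"claw":1},{"delta_pos":[0,0,0],"turn":0,"claw":1},{"delta_pos":[0,0,0],"turn":0,"claw":1},{"delta_pos":[0,0,0],"turn":0,"claw":1},{"delta_pos":[0,0,0],"turn":0,"claw":1}])

```text
time_s: 27.62
tcp_pos: [0.6364, -0.2912, 0.0456]
ee_rot: [[0.964, 0.266, 0.0], [0.266, -0.964, -0.0], [0.0, 0.0, -1.0]]
wrist_force: [0.2, -0.1, -0.7]
gripper_width: 0.983
gripper_force: 0.0
```

drive_tool(moves=[{"delta_pos":[0,0,-10],"turn":0,"claw":1},{"delta_pos":[0,0,-25],"turn":0,"claw":1},{"delta_pos":[0,0,-40],"turn":0,"claw":1},{"delta_pos":[0,0,-45],"turn":0,"claw":1},{"delta_pos":[0,0,-40],"turn":0,"claw":1},{"delta_pos":[-20,0,-40],"turn":0,"claw":1},{"delta_pos":[-40,0,0],"turn":0,"claw":1},{"delta_pos":[-40,0,0],"turn":0,"claw":1},{"delta_pos":[-20,0,0],"turn":0,"claw":1},{"delta_pos":[0,0,0],"turn":0,"claw":1},{"delta_pos":[0,0,0],"turn":0,"claw":1}])

```text
time_s: 29.0
tcp_pos: [0.5216, -0.3231, 0.2457]
ee_rot: [[0.964, 0.266, 0.001], [0.266, -0.964, -0.0], [0.001, 0.0, -1.0]]
wrist_force: [0.0, -0.3, 0.3]
gripper_width: 1.001
gripper_force: 0.0
```

Run:
```python
from m import *
st(); d=cap('wrist'); cap('scene','s2.png'); W=pts(d)
q=(W[...,2]>.073)&(W[...,2]<.09)&(abs(W[...,0]-.635)<.08)&(abs(W[...,1]+.29)<.05); print(rect(W[q][:,:2]),np.nanmedian(W[q][:,2]))
```

```text
time_s 29.0
tcp_pos [ 0.5216 -0.3231  0.2457]
wrist_force [ 0.0109 -0.282   0.2914]
moment [-0.0322 -0.0078  0.0677]
gripper_width 1.0006
gripper_force 0.0
[[0.9639, 0.2664, 0.0008], [0.2664, -0.9639, -0.0003], [0.0007, 0.0005, -1.0]] [-16.7  20.1   0.8   0.  -70.7 122.1]
(array([ 633.5, -291.7]), array([117.6,  22.3]), 15.37) 0.0813330389212667
```

View pics/s2.png

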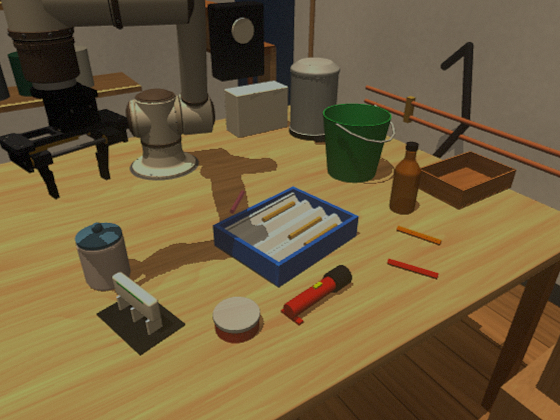

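The brush stands upright on the mat at (138,300), the rods lie in grooves in the tray at (290,228), and nothing else has moved. Handing in.

```bash
python3 -c "
from station import ticket
print(ticket.finish_job())"
```

```text
the job is handed in; nothing more can be done
None
```

The job is handed in at about 29 s: all three brass rods lie straight along grooves, the brush stands upright on its fins on the mat, and the comb bore on the ribs at about 3–6 N at every check.

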